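Set the load selector of a hardness tester and start the test

ROBOT

A 6-joint arm with a two-finger parallel gripper is mounted at the origin on the work surface. World frame = base frame: x ahead of the robot, y to its left, z up, the work surface at z = 0. Lengths are in mm, angles in rad, forces in N, time in s.
With the tool pointing down it reaches from about 425 to 925 mm from the base axis. Payload 12.5 kg.
Tool frame: the origin (TCP) lies between the finger pads; the fingertips stand 8 mm ahead of it and the grasp point (between the pads) lies 11 mm behind it (ctrl.tip_extent is the distance from the TCP to the fingertips, in mm); z points along the fingers, y is the direction in which the jaws open and shut (so a half turn about z gives the same grasp; the last joint's range is limited). The gripper opens to 85 mm and grips with 20 to 120 N. Pads are 22 mm wide; open, the fingers measure 114 mm over their backs; the gripper's body (76 mm by 85 mm) begins 54 mm behind the grasp point. The pads swing forward as they close: fully open they stand 13 mm farther back than shut.
Start: joints at [1.217, 0.491, 1.559, -0, 1.092, -0.106], TCP at [153.277, 605.933, 203.127] pointing down, gripper open.
Joint ranges: [-3.1, 3.1], [-0.84, 2.19], [0.05, 2.79], [-1.13, 4.28], [0.06, 2.93], [-2.69, 2.69]. Speed limits (rad/s): [2.22, 2.22, 2.79, 3.14, 3.14, 3.14].

INTERFACE

Orientations are given as a unit quaternion [w, x, y, z].
In Python, from station import sensors, imaging, ticket, ctrl gives the robot as it stands.
- The arm moves only by the tool play_rows, never from a script. Its argument "increments" is a list that holds one entry, the list of rows, each a list of 5 numbers: the shift along the tool's x, y, z each as a share of 0.1 m, from -1 to 1, then the turn about the tool's z as a share of 180 degrees, from -1 to 1, then the opening, from -1 (shut) to 1 (fully open). A call has 1 to 10 rows; each row is the pose to reach, as a shift and turn from the pose measured when the call began, along the tool's axes at that moment, turning the shorter way round; what a row does not reach only later rows make up. A row lasts 1/10 s, in which the tool goes at most 50 mm and 8.59 degrees, less where a joint would pass 70% of its speed; a pose out of reach is approached as far as the arm can. A call with a number of a shift or a turn outside -1 to 1 is refused whole. A call with a gripper value outside its range is refused whole. The fingers move at their own pace and stop on an object; "newtons" is the grip in N (left out, the last holds). Time passes only in rows, so rows that repeat a pose let the fingers close. It gives the time, the measured TCP pose, the force and the opening at its end, in the units of the state.
- sensors.get_state(): the state, without advancing time (a new reading comes with each control period).
- imaging.get_image(name): name is "scene" or "side" or "wrist"; returns (picture, depth): 420x560x3 uint8, blue, green, red; 420x560 float32, mm along the optical axis (not along the pixel's ray), 0 where there is no reading.
- imaging.calibration(name): a dict with "mtx" (3x3 intrinsics, pixels), "rvec" (rotation vector, rad) and "tvec" (3), from world to camera coordinates, as OpenCV has them; the wrist camera has in their place "mount" (4x4, takes a point from camera to tool coordinates, whose origin is the TCP and whose axes are the flange's). Camera axes: x right, y down, z forward; pixel columns grow to the right and rows downward; lengths in mm; the calibration is good to about 2 mm. The wrist camera is an equidistant fisheye: a pixel r from the principal point sees the ray r / f radians off the axis. A picture is of the moment at which its call begins: read the wrist's pose just before it. calibration takes no time and is no camera call.
- ticket.sign_off(): hands the job in, once; it reports no verdict.
The state is a dict: "t": time; "q": joint angles; "qvel": joint speeds; "effort": joint torques, N m; "tcp_pos": TCP position; "ee_rot": TCP orientation; "force": force on the tool from outside, world axes, zero at the start; "ft_torque": the same for the moment, N m; "gripper_width": finger opening in mm.
Only numpy, scipy, OpenCV 4.12 (cv2) and the standard library are available. Lean on these libraries where they do the work, as an engineer would, in place of code of your own. Each camera call takes 0.05 s, during which the arm holds its last target. There are 200 camera calls.

TASK

Push the lever of the rotary load selector clockwise with a fingertip, counting the clicks, until it rests in its sixth position (the orange mark), without ever going past it, and take your finger away. Then press the green start button fully down and let it spring back. Only touch and push: do not pinch the lever, and leave the steel ring, the test block and the jar where they stand.

Things in the scene. Friction and masses are not known exactly. Their poses are not given: they have to be found in the camera images.
- console: White control box, fixed, 200 (x) x 310 (y) x 60 mm high, flat top; origin at the centre of its underside. In its frame the selector's axis is at x 0, y +55 mm, the start button at x -40, y -100 mm, a flat display at x +55, y -100 mm. Eight flat marks lie 83 mm from the selector's axis, 30 degrees apart: black dashes, the sixth an orange dot.
- selector (a joint): Angle of the load selector, rad, growing clockwise seen from above. Eight click positions 0.5236 rad (30 degrees) apart, the first at 0, the sixth (orange mark) at 2.618, with a stop at each end. It starts in one of the first four. About 4 to 8 N across the lever near its end starts a click; once past half-way between two positions it snaps on by itself into the next and stays there.
- selector_axis (a point): Point on the selector's vertical axis at the level of the console's top (60 mm above the bench). The round hub here is 40 mm in diameter, 38 mm high, on a disc of 60 mm diameter, 6 mm thick.
- selector_tip (a point): Point inside the black lever (white line on top), 60 mm from the axis, 22 mm above the console's top. The lever runs level from the hub to 70 mm from the axis, is 16 mm wide and spans 7 to 38 mm above the console's top; its upright sides can be pushed 30 to 65 mm from the axis. It points from selector_axis to here.
- mark6 (a point): Centre of the orange dot (18 mm, flat on the console's top) that marks the sixth position; the lever points at it when set.
- start (a joint): Travel of the green start button, m: 0 up, 0.006 fully down, pressed straight down; sprung, fully down takes about 5 N. Pressed counts from 0.0048.
- start_top (a point): Centre of the top face of the green start button (30 mm diameter, 22 mm above the console's top when up, in a grey housing of 46 mm diameter, 12 mm high, fixed on the console); it moves down with the button.
- ring_mid (a point): Centre (half-way up) of a loose machined steel ring, 64 mm outside, 26 mm bore, 28 mm high, lying flat on the bench to the left of the console. Leave alone.
- test_block_center (a point): Centre (half-way up) of a loose aluminium-coloured hardness test block, 60 mm diameter, 15 mm thick, on the bench to the right of the console. Leave alone.
- jar_mid (a point): Centre (half-way up) of a loose amber glass jar with a red cap, 44 mm diameter, 60 mm high, on the bench to the right of the console. Leave alone.

How it is judged (in metres and radians):
On the way, in this order (a step that is already met when the one before it is completed fails the run):
1. the selector rests in its sixth position and nothing touches it (value of joint selector between 2.5 and 2.74 rad and contact force between each of the arm, the fingers and selector below 0.3 N), for 0.2 s.
2. the start button is fully down (value of joint start above 0.0048 m), for 0.05 s.
At the end, for the whole second after the job is handed in: The selector is at rest in its sixth position (2.62 rad within 0.12), the start button is up again (within 1 mm), and ring, test block and jar are within 20 mm of where they stood (value of joint selector between 2.5 and 2.74 rad and velocity of joint selector between -0.05 and 0.05 rad/s and value of joint start below 0.001 m and distance of each of ring_mid, test_block_center, jar_mid from where it was at the start of the episode below 0.02 m); the robot touches nothing.
It fails at once if the selector goes past the sixth position, to the crest before the seventh (value of joint selector above 2.85 rad).
It fails at once if the start button is pressed (over 3 mm) while the selector is not in the sixth position (value of joint start above 0.003 m and not (value of joint selector between 2.5 and 2.74 rad)).
It fails at once if the lever is pinched: fingers press on both of its sides at once (contact force between the fingers and selector_c0 above 1 N and contact force between the fingers and selector_c1 above 1 N).
It fails at once if the ring, the test block or the jar is moved more than 20 mm or lifted (not (distance of each of ring_mid, test_block_center, jar_mid from where it was at the start of the episode below 0.02 m)).
It also fails if it takes over 61 s, if anything falls off the work surface, if the arm or the gripper's body presses on something with over 40 N, if the wrist force passes 120 N, or if a joint passes its speed limit or range.

## Working session

There is one attempt and no reset: what is moved stays moved. The work goes in short steps, Python scripts to look and compute and a tool call to move; the robot and the scene stay as the last step left them, time stands still between calls to the robot, and variables do not carry over. Pictures are saved under pics/ and viewed, about 8 in all and at most 12, crops included, and the job is handed in when it is done.

Besides the shell and the picture viewer there is one more tool, called after "Request:" by a JSON object that holds its "name" and its "arguments", one argument or row to a line. play_rows: Moves the arm, as the interface text tells. Its arguments: {"type":"object","properties":{"increments":{"type":"array"},"newtons":{"type":"number"}},"required":["increments"]}

```bash
mkdir -p pics; python3 - <<'E'
from station import sensors, imaging, ctrl
import cv2,numpy as np
for n in("scene","side"):
    p,d=imaging.get_image(n);cv2.imwrite(f"pics/{n}0.png",p);np.save(f"pics/{n}0.npy",d)
    print(n,imaging.calibration(n))
print(sensors.get_state(),ctrl.tip_extent)
E
```

```text
scene {'mtx': array([[380.9860473 ,   0.        , 274.90068065],
       [  0.        , 380.9860473 , 206.27374036],
       [  0.        ,   0.        ,   1.        ]]), 'rvec': array([ 1.58384322,  2.14501094, -0.72455906]), 'tvec': array([ 161.75116827, -393.79207238, 1285.74209809])}
side {'mtx': array([[540.11440562,   0.        , 286.72011869],
       [  0.        , 540.11440562, 206.56149933],
       [  0.        ,   0.        ,   1.        ]]), 'rvec': array([ 1.98317685, -0.68357448,  0.42886608]), 'tvec': array([-443.81353259,  267.60795441,  833.97854558])}
{'t': 0.1, 'q': array([ 1.21741504e+00,  4.91495700e-01,  1.55941181e+00, -3.51524214e-05,
        1.09170356e+00, -1.05574062e-01]), 'qvel': array([-0.00184071, -0.00160903, -0.00148588, -0.00136257,  0.00031242,
       -0.00066529]), 'effort': array([ 2.33357860e-03, -6.19447303e+01, -2.62023085e+01, -1.02672523e-04,
        2.88768875e-03,  1.42762738e-05]), 'tcp_pos': array([153.18657002, 605.68879742, 202.58039141]), 'ee_rot': array([-1.00644236e-04,  1.23578761e-01,  9.92334636e-01, -4.99405017e-04]), 'force': array([-0.05784665,  0.95246529,  0.79338627]), 'ft_torque': array([-0.03169007,  0.00363486,  0.00666508]), 'gripper_width': 85.47869036467891} 8.0
```

View pics/scene0.png

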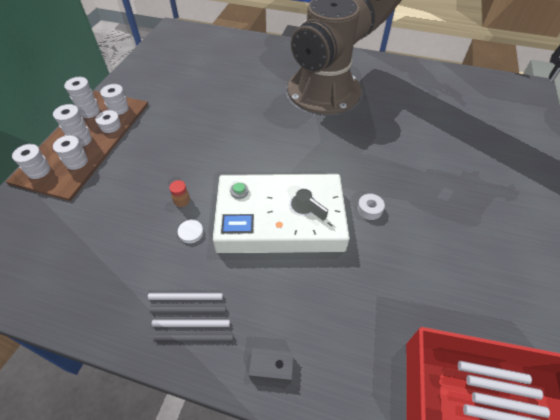

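View pics/side0.png

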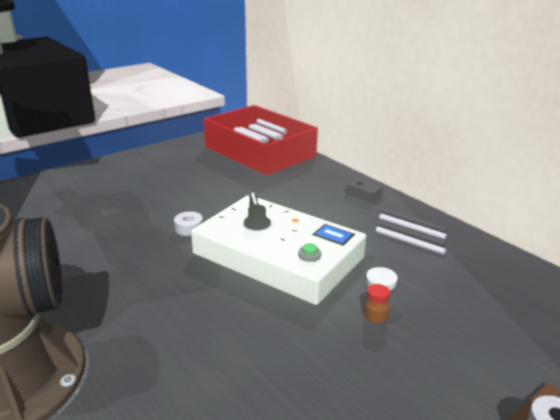

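The scene view shows the console at about (280,212) with the selector hub near (304,200), its lever pointing to about (332,223), the orange dot at (279,225) and the button at (239,188). In the side view the hub is at (257,217), the orange dot at (295,220) and the button at (310,250).

```bash
python3 - <<'E'
import cv2
p=cv2.imread("pics/scene0.png")[165:265,210:400];a=cv2.resize(p,None,fx=4,fy=4,interpolation=cv2.INTER_CUBIC)
cv2.imwrite("pics/c1.png",a)
p=cv2.imread("pics/side0.png")[180:300,185:375];cv2.imwrite("pics/c2.png",cv2.resize(p,None,fx=4,fy=4,interpolation=cv2.INTER_CUBIC))
E
```

```text
(no output)
```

View pics/c1.png

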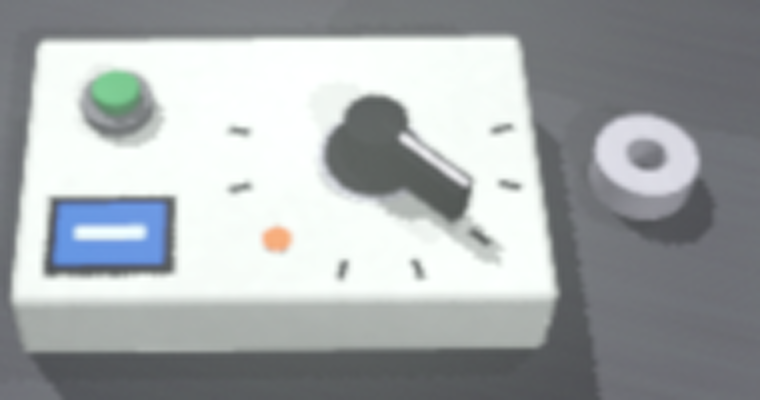

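View pics/c2.png

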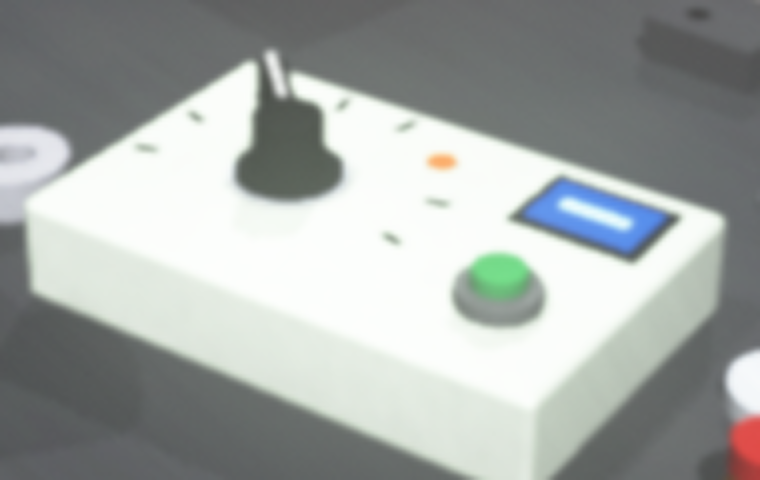

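The crops show marks 1 to 8 running clockwise from (502,128) in c1, with the lever at the third mark (480,237) and the orange sixth mark at (277,240). That makes three clicks. The green cap is at (116,88) in c1 and (499,268) in c2.

```bash
cat > h.py <<'E'
import cv2,numpy as np
from station import imaging
P={}
for n in("scene","side"):
    c=imaging.calibration(n);R,_=cv2.Rodrigues(c["rvec"]);P[n]=c["mtx"]@np.c_[R,c["tvec"]]
def tri(a,b):
    a=(np.array(a,float)+.5)/4-.5+[210,165];b=(np.array(b,float)+.5)/4-.5+[185,180]
    X=cv2.triangulatePoints(P["scene"],P["side"],a.T,b.T);return (X[:3]/X[3]).T
E
python3 - <<'E'
from h import *
L="m1 m2 m4 m5 m6 m7 m8 btn cA cB cC cD levertip".split()
a=[(502,128),(510,185),(418,270),(342,270),(277,240),(240,188),(239,131),(116,88),(38,38),(520,38),(555,297),(15,300),(468,184)]
b=[(147,148),(196,116),(343,104),(405,126),(442,161),(438,202),(391,238),(499,268),(535,400),(30,205),(255,60),(725,220),(270,52)]
X=tri(a,b)
for l,x in zip(L,X):print(l,x.round(1))
loc=np.array([[-100,-155],[-100,155],[100,155],[100,-155],[-40,-100]])
W=X[[8,9,10,11,7],:2]
lc,wc=loc.mean(0),W.mean(0);U,S,V=np.linalg.svd((loc-lc).T@(W-wc));R=(U@V).T;t=wc-R@lc
print("corner+btn fit: yaw",np.degrees(np.arctan2(R[1,0],R[0,0])),"org",t,"res",(W-(loc@R.T+t)).round(1).tolist())
ax=R@[0,55]+t;print("axis",ax)
M=X[:7,:2];print("axis by circle",M.mean(0))
A=np.c_[2*M,np.ones(7)];s=np.linalg.lstsq(A,(M**2).sum(1),rcond=None)[0];print("circ",s[:2],np.sqrt(s[2]+s[0]**2+s[1]**2))
for c in(ax,s[:2]):print(np.degrees(np.arctan2(*(M-c)[:,::-1].T)).round(1),"lever",np.degrees(np.arctan2(*(X[12,:2]-c)[::-1])))
print("btn",R@[-40,-100]+t)
E
```

```text
m1 [493.2 135.9  60. ]
m2 [534.1 149.4  60.2]
m4 [608.3 111.6  60. ]
m5 [620.5  70.5  59.9]
m6 [612.2  28.7  59.9]
m7 [583.2  -3.2  60. ]
m8 [541.8 -16.5  60. ]
btn [546.8 -93.2  79.5]
cA [ 508.1 -163.4   60.1]
cB [416.1 130.1  55.6]
cC [602.1 189.3  57.8]
cD [ 693.6 -102.6   56.9]
levertip [569.7 127.7  98.3]
corner+btn fit: yaw 17.541982235571375 org [554.9393056   13.53280132] res [[1.8, 1.0], [3.2, -1.1], [-1.5, -2.2], [-3.4, 1.6], [-0.1, 0.7]]
axis [538.36205622  65.97510107]
axis by circle [570.46165962  68.06148352]
circ [538.21924335  66.47359295] 82.93295832620578
[122.9  92.9  33.1   3.2 -26.8 -57.1 -87.6] lever 63.0836774663716
[123.   92.8  32.8   2.8 -27.1 -57.2 -87.5] lever 62.7897302383276
btn [546.93990464 -93.87301596]
```

The triangulation agrees with the given sizes:

| Check | Measured | Given |
|---|---|---|
| Marks, height | 60 mm | 60 mm |
| Marks, circle radius | 82.9 mm | 83 mm |
| Button top, height | about 80 mm | 82 mm |

The axis is at (538,66), and the lever is at 63° heading to -27°. I'll set out with the fingers shut.

Request:
{"name": "play_rows", "arguments": {
  "increments": [
    [[-0.3, -0.23, 0, 0, -1], [-0.6, -0.46, 0, 0, -1], [-0.97, -0.75, 0, 0, -1], [-0.97, -0.75, 0, 0, -1]]
  ],
  "newtons": 30
}}

```text
t: 0.5
tcp_pos: [231.0, 505.9, 202.5]
ee_rot: [-0.0, 0.125, 0.992, -0.001]
force: [-1.0, 0.7, 0.6]
gripper_width: 28.3
```

Request:
{"name": "play_rows", "arguments": {
  "increments": [
    [[-0.3, -0.23, 0, 0, -1], [-0.6, -0.46, 0, 0, -1], [-0.97, -0.75, 0, 0, -1], [-0.97, -0.75, 0, 0, -1]]
  ]
}}

```text
t: 0.9
tcp_pos: [308.4, 406.4, 202.7]
ee_rot: [-0.0, 0.127, 0.992, -0.002]
force: [0.1, 0.2, -0.3]
gripper_width: 0.3
```

Request:
{"name": "play_rows", "arguments": {
  "increments": [
    [[-0.3, -0.23, 0, 0, -1], [-0.6, -0.46, 0, 0, -1], [-0.97, -0.75, 0, 0, -1], [-0.97, -0.75, 0, 0, -1]]
  ]
}}

```text
t: 1.3
tcp_pos: [385.7, 307.0, 202.8]
ee_rot: [0.0, 0.129, 0.992, -0.002]
force: [-0.3, 1.0, 0.6]
gripper_width: -0.4
```

Request:
{"name": "play_rows", "arguments": {
  "increments": [
    [[-0.3, -0.23, 0, 0, -1], [-0.6, -0.46, 0, 0, -1], [-0.97, -0.75, 0, 0, -1], [-0.97, -0.75, 0, 0, -1]]
  ]
}}

```text
t: 1.7
tcp_pos: [462.7, 207.6, 203.0]
ee_rot: [0.0, 0.13, 0.991, -0.002]
force: [0.2, 0.7, 0.1]
gripper_width: 0.2
```

```bash
cat >> h.py <<'E'
from scipy.spatial.transform import Rotation as Ro
from station import sensors
AX=np.array([538.2,66.3])
def pushpose(th,gap,r=48,z=85):
    """finger pose pushing the lever (world deg th) clockwise with tool -x, gap mm from its side"""
    u=lambda d:np.array([np.cos(np.radians(d)),np.sin(np.radians(d))])
    p=AX+r*u(th)+(8+11+gap)*u(th+90)
    return [*p,z,th+90]   # yaw of tool +x
def rows(poses,show=True):
    s=sensors.get_state();R=Ro.from_quat(s["ee_rot"],scalar_first=True);m=R.as_matrix()
    y0=np.degrees(np.arctan2(m[1,0],m[0,0]))
    print("tcp",s["tcp_pos"].round(1),"yaw",y0.round(1),"F",s["force"].round(1),"w",round(s["gripper_width"],1),"t",s["t"])
    for p in poses:
        d=m.T@(np.array(p[:3])-s["tcp_pos"])/100;tw=-((p[3]-y0+180)%360-180)/180
        print([round(float(v),3) for v in (*d,tw)]+[-1])
E
python3 -c "
from h import *
rows([pushpose(63,12,z=200),pushpose(63,12)])"
```

```text
tcp [462.7 207.6 203. ] yaw 165.0 F [0.2 0.7 0.1] w 0.2 t 1.7
[-0.892, -0.636, 0.034, 0.067, -1]
[-0.89, -0.631, 1.184, 0.067, -1]
```

Request:
{"name": "play_rows", "arguments": {
  "increments": [
    [[-0.3, -0.2, 0.03, 0.03, -1], [-0.6, -0.4, 0.03, 0.067, -1], [-0.89, -0.635, 0.03, 0.067, -1], [-0.89, -0.635, 0.2, 0.067, -1], [-0.89, -0.635, 0.5, 0.067, -1], [-0.89, -0.635, 0.7, 0.067, -1], [-0.89, -0.635, 0.8, 0.067, -1], [-0.89, -0.635, 0.8, 0.067, -1]]
  ]
}}

```text
t: 2.5
tcp_pos: [531.6, 123.9, 122.3]
ee_rot: [-0.0, 0.233, 0.972, -0.002]
force: [-0.0, -0.3, 0.5]
gripper_width: 0.3
```

```bash
python3 -c "
from h import *
rows([pushpose(63,12)])
p,d=imaging.get_image('wrist');cv2.imwrite('pics/w1.png',p)"
```

```text
tcp [531.6 123.9 122.3] yaw 153.0 F [-0.  -0.3  0.5] w 0.3 t 2.5
[-0.01, -0.002, 0.373, -0.0, -1]
```

View pics/w1.png

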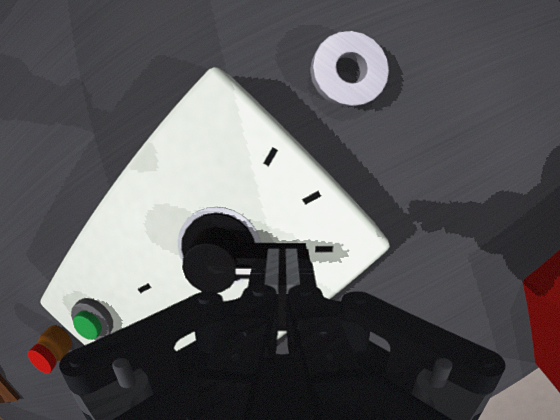

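The wrist view shows the hub at (212,262), the lever's white line running right along row 270 beneath the fingers, and mark 3 at (324,249). The fingers are on the counterclockwise side, so I'll descend and start pushing.

Request:
{"name": "play_rows", "arguments": {
  "increments": [
    [[-0.01, 0, 0.15, 0, -1], [-0.01, 0, 0.3, 0, -1], [-0.01, 0, 0.37, 0, -1], [-0.01, 0, 0.37, 0, -1]]
  ]
}}

```text
t: 2.95
tcp_pos: [533.0, 123.5, 86.5]
ee_rot: [0.0, 0.233, 0.972, -0.002]
force: [0.3, -1.4, -0.2]
gripper_width: 0.1
```

```bash
python3 -c "
from h import *
rows([pushpose(63,g) for g in (8,4,0)]+[pushpose(t,0) for t in (59,55,51,47,43,39,35)])"
```

```text
tcp [533.  123.5  86.5] yaw 153.0 F [ 0.3 -1.4 -0.2] w 0.1 t 2.95
[-0.036, -0.006, 0.015, 0.0, -1]
[-0.076, -0.006, 0.015, 0.0, -1]
[-0.116, -0.006, 0.015, 0.0, -1]
[-0.15, 0.006, 0.015, 0.022, -1]
[-0.184, 0.015, 0.015, 0.044, -1]
[-0.22, 0.023, 0.015, 0.067, -1]
[-0.255, 0.027, 0.015, 0.089, -1]
[-0.291, 0.03, 0.015, 0.111, -1]
[-0.327, 0.029, 0.015, 0.133, -1]
[-0.363, 0.027, 0.015, 0.156, -1]
```

Request:
{"name": "play_rows", "arguments": {
  "increments": [
    [[-0.036, -0.006, 0.015, 0, -1], [-0.076, -0.006, 0.015, 0, -1], [-0.116, -0.006, 0.015, 0, -1], [-0.15, 0.006, 0.015, 0.022, -1]]
  ]
}}

```text
t: 3.35
tcp_pos: [547.3, 116.9, 85.4]
ee_rot: [0.001, 0.267, 0.964, -0.002]
force: [-0.4, 0.3, 0.2]
gripper_width: 0.1
```

```bash
python3 -c "
from h import *
rows([pushpose(t,0) for t in (59,57,55,53,51,49,47,45,43,41)])"
```

```text
tcp [547.3 116.9  85.4] yaw 149.0 F [-0.4  0.3  0.2] w 0.1 t 3.35
[0.007, -0.001, 0.004, -0.0, -1]
[-0.009, 0.006, 0.004, 0.011, -1]
[-0.027, 0.011, 0.004, 0.022, -1]
[-0.044, 0.017, 0.004, 0.033, -1]
[-0.061, 0.021, 0.004, 0.044, -1]
[-0.079, 0.025, 0.004, 0.056, -1]
[-0.097, 0.028, 0.004, 0.067, -1]
[-0.114, 0.031, 0.005, 0.078, -1]
[-0.132, 0.033, 0.005, 0.089, -1]
[-0.15, 0.035, 0.005, 0.1, -1]
```

Request:
{"name": "play_rows", "arguments": {
  "increments": [
    [[-0.009, 0.006, 0.004, 0.011, -1], [-0.027, 0.011, 0.004, 0.022, -1], [-0.044, 0.017, 0.004, 0.033, -1], [-0.061, 0.021, 0.004, 0.044, -1]]
  ]
}}

```text
t: 3.75
tcp_pos: [554.1, 115.3, 85.4]
ee_rot: [0.001, 0.334, 0.943, -0.002]
force: [1.1, -0.0, 0.1]
gripper_width: 0.2
```

```bash
cat >> h.py <<'E'
def lever():
    """lever direction (world deg) from the side/scene pictures: white line pixels on top at z=98, projected to that plane"""
    for n in P:
        p,_=imaging.get_image(n);H=np.linalg.inv(np.c_[P[n][:,:2],P[n][:,2]*98+P[n][:,3]])
        G=np.array([[4,0,0],[0,4,0],[0,0,1.]])@np.array([[1,0,-AX[0]+80],[0,1,-AX[1]+80],[0,0,1]])
        cv2.imwrite(f"pics/rect_{n}.png",cv2.warpPerspective(p,G@H,(640,640)))
E
python3 -c "
from h import *
rows([pushpose(t,0) for t in (51,49,47,45,43,41,39,37)]);lever()
a=np.hstack([cv2.resize(cv2.imread('pics/rect_%s.png'%n),(400,400)) for n in P]);cv2.imwrite('pics/r1.png',a)"
```

```text
tcp [554.1 115.3  85.4] yaw 141.0 F [ 1.1 -0.   0.1] w 0.2 t 3.75
[0.005, -0.002, 0.004, -0.0, -1]
[-0.012, 0.005, 0.004, 0.011, -1]
[-0.029, 0.011, 0.004, 0.022, -1]
[-0.046, 0.016, 0.004, 0.033, -1]
[-0.063, 0.02, 0.004, 0.044, -1]
[-0.081, 0.024, 0.004, 0.055, -1]
[-0.099, 0.028, 0.004, 0.067, -1]
[-0.116, 0.03, 0.004, 0.078, -1]
```

View pics/r1.png

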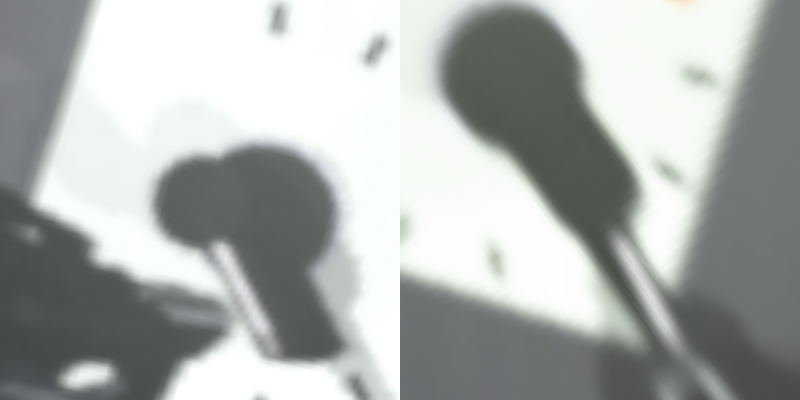

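In r1 the lever's white line runs from (215,245) to (270,350), about 63°, so it hasn't moved. The finger end, near (225,325), isn't clearly in contact. I need a closer look at the raw views.

```bash
python3 -c "
from h import *
def px(n,X):
    v=P[n]@[*X,1];return v[:2]/v[2]
s=sensors.get_state()['tcp_pos'];o=[]
for n,(x,y) in (('scene',(270,165)),('side',(205,150))):
    p,_=imaging.get_image(n);c=cv2.resize(p[y:y+80,x:x+80],None,fx=5,fy=5,interpolation=cv2.INTER_CUBIC)
    for z,col in((-8,(0,0,255)),(13,(0,255,255)),(40,(255,0,0))):
        q=(px(n,s+[0,0,z])-[x,y]+.5)*5;cv2.circle(c,tuple(int(v) for v in q),3,col,-1)
    o.append(c)
cv2.imwrite('pics/r2.png',np.hstack(o))"
```

```text
(no output)
```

View pics/r2.png

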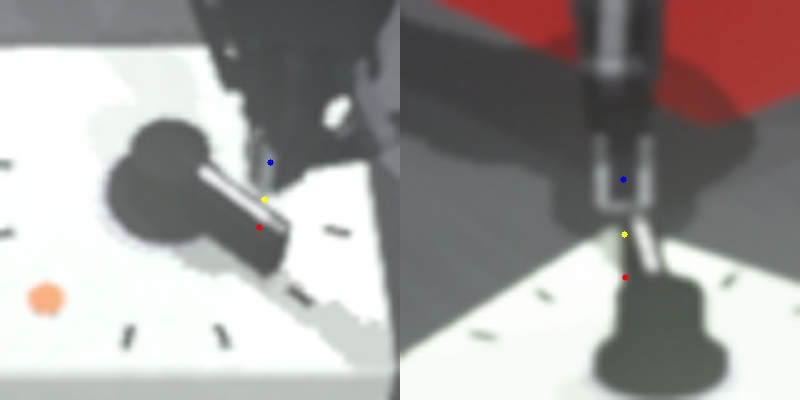

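```bash
python3 -c "
from h import *
n='side';p,d=imaging.get_image(n);c=imaging.calibration(n);R,_=cv2.Rodrigues(c['rvec'])
def w(u,v): return (R.T@(np.linalg.inv(c['mtx'])@[u,v,1]*d[v,u]-c['tvec'])).round(0).tolist()
print(sensors.get_state()['tcp_pos'])
for v in range(176,206,2):
    print(v,[(u,p[v,u].tolist()[0],w(u,v)) for u in (245,247,250,253)])
n='scene';p,d=imaging.get_image(n);c=imaging.calibration(n);R,_=cv2.Rodrigues(c['rvec'])
for v in range(196,212,2): print(v,[(u,w(u,v)) for u in (322,324,327)])
"; grep -c . /dev/null; python3 - <<'E'
from station import ctrl; print([a for a in dir(ctrl) if a[0]!='_'])
E
```

```text
[553.71700326 115.45752301  85.18889543]
176 [(245, 65, [532.0, 98.0, 160.0]), (247, 56, [535.0, 95.0, 160.0]), (250, 54, [538.0, 88.0, 163.0]), (253, 68, [542.0, 84.0, 163.0])]
178 [(245, 94, [544.0, 115.0, 146.0]), (247, 61, [544.0, 108.0, 148.0]), (250, 58, [548.0, 102.0, 150.0]), (253, 101, [558.0, 106.0, 146.0])]
180 [(245, 99, [542.0, 113.0, 142.0]), (247, 66, [543.0, 106.0, 145.0]), (250, 61, [550.0, 106.0, 143.0]), (253, 106, [557.0, 104.0, 142.0])]
182 [(245, 109, [545.0, 118.0, 135.0]), (247, 78, [542.0, 106.0, 141.0]), (250, 70, [548.0, 103.0, 140.0]), (253, 116, [558.0, 106.0, 136.0])]
184 [(245, 143, [543.0, 115.0, 132.0]), (247, 88, [543.0, 107.0, 135.0]), (250, 72, [550.0, 107.0, 133.0]), (253, 143, [556.0, 103.0, 133.0])]
186 [(245, 160, [542.0, 114.0, 128.0]), (247, 93, [543.0, 107.0, 131.0]), (250, 73, [550.0, 106.0, 128.0]), (253, 153, [557.0, 105.0, 127.0])]
188 [(245, 159, [542.0, 114.0, 123.0]), (247, 93, [543.0, 107.0, 126.0]), (250, 73, [546.0, 101.0, 127.0]), (253, 154, [558.0, 106.0, 122.0])]
190 [(245, 149, [545.0, 117.0, 116.0]), (247, 117, [547.0, 113.0, 
[... 1127 characters left out ...]
0, 124.0, 148.0])]
198 [(322, [566.0, 114.0, 136.0]), (324, [566.0, 118.0, 137.0]), (327, [566.0, 124.0, 140.0])]
200 [(322, [566.0, 114.0, 129.0]), (324, [567.0, 119.0, 131.0]), (327, [566.0, 125.0, 133.0])]
202 [(322, [567.0, 115.0, 123.0]), (324, [565.0, 119.0, 122.0]), (327, [566.0, 126.0, 125.0])]
204 [(322, [566.0, 116.0, 115.0]), (324, [521.0, 116.0, 59.0]), (327, [519.0, 123.0, 59.0])]
206 [(322, [556.0, 115.0, 94.0]), (324, [528.0, 117.0, 60.0]), (327, [524.0, 124.0, 58.0])]
208 [(322, [564.0, 117.0, 97.0]), (324, [561.0, 121.0, 96.0]), (327, [532.0, 125.0, 60.0])]
210 [(322, [567.0, 118.0, 94.0]), (324, [568.0, 122.0, 98.0]), (327, [562.0, 128.0, 92.0])]
0
['IKError', 'tip_extent']
```

Depth from both cameras puts the fingertips at z ≈ 115 while the TCP reads 85. So the real tips stand about 29 mm behind the reported TCP, not 8 mm ahead of it, and the finger was passing over the lever. I'll back off, descend in stages and re-measure.

```bash
cat >> h.py <<'E'
def tipz():
    """lowest finger point near the TCP axis, from depth of both fixed cameras"""
    s=sensors.get_state()["tcp_pos"]
    for n in P:
        _,d=imaging.get_image(n);c=imaging.calibration(n);R,_=cv2.Rodrigues(c["rvec"])
        v,u=np.nonzero(d);X=(np.linalg.inv(c["mtx"])@np.array([u,v,np.ones_like(u)])*d[v,u]-c["tvec"][:,None]).T@R
        k=(np.hypot(*(X[:,:2]-s[:2]).T)<16)&(X[:,2]>66)&(X[:,2]<s[2]+60);Z=X[k]
        print(n,"low z",np.sort(Z[:,2])[:6].round(0),"tcp z",s[2].round(1),"box",Z.min(0).round(0),Z.max(0).round(0))
E
python3 -c "
from h import *
rows([pushpose(63,14),pushpose(63,14,z=65)])"
```

```text
tcp [553.7 115.5  85.1] yaw 141.1 F [-0.3 -0.5 -0.6] w -0.0 t 4.05
[0.233, -0.078, 0.001, -0.066, -1]
[0.234, -0.078, 0.201, -0.066, -1]
```

Request:
{"name": "play_rows", "arguments": {
  "increments": [
    [[0.12, -0.04, 0, -0.03, -1], [0.233, -0.078, 0, -0.066, -1], [0.233, -0.078, 0, -0.066, -1], [0.234, -0.078, 0.1, -0.066, -1], [0.234, -0.078, 0.2, -0.066, -1], [0.234, -0.078, 0.2, -0.066, -1]]
  ]
}}

```text
t: 4.65
tcp_pos: [530.2, 123.8, 63.4]
ee_rot: [-0.001, 0.234, 0.972, -0.002]
force: [0.1, 0.9, -0.1]
gripper_width: -0.1
```

```bash
python3 -c "
from h import *
tipz();rows([pushpose(63,14,z=48)])"
```

```text
scene low z [93. 94. 95. 96. 96. 97.] tcp z 63.4 box [529. 110.  93.] [545. 139. 123.]
side low z [92. 92. 93. 93. 95. 95.] tcp z 63.4 box [517. 108.  92.] [538. 136. 123.]
tcp [530.6 123.9  64.5] yaw 152.9 F [0.1 0.8 0.1] w 0.4 t 4.75
[0.001, 0.002, 0.165, -0.0, -1]
```

The second height confirms it: the tip is at TCP z + 29. I'll take the tip to z ≈ 77.

Request:
{"name": "play_rows", "arguments": {
  "increments": [
    [[0, 0, 0.08, 0, -1], [0, 0, 0.165, 0, -1], [0, 0, 0.165, 0, -1]]
  ]
}}

```text
t: 5.05
tcp_pos: [530.0, 123.7, 46.7]
ee_rot: [-0.001, 0.234, 0.972, -0.002]
force: [1.2, 0.8, 1.0]
gripper_width: 0.0
```

```bash
python3 -c "
from h import *
tipz();rows([pushpose(63,g,z=48) for g in (10,6,3,0)]+[pushpose(t,0,z=48) for t in (61,59,57)])"
```

```text
scene low z [75. 76. 77. 79. 79. 79.] tcp z 46.7 box [530. 110.  75.] [545. 139. 106.]
side low z [77. 77. 77. 77. 77. 77.] tcp z 46.7 box [518. 108.  77.] [538. 137. 106.]
tcp [530.5 123.8  47.6] yaw 152.9 F [ 0.4  0.6 -0.1] w 0.1 t 5.15
[-0.04, 0.003, -0.004, -0.0, -1]
[-0.08, 0.003, -0.004, -0.0, -1]
[-0.11, 0.003, -0.004, -0.0, -1]
[-0.14, 0.003, -0.004, -0.0, -1]
[-0.157, 0.009, -0.004, 0.011, -1]
[-0.174, 0.015, -0.004, 0.022, -1]
[-0.191, 0.02, -0.004, 0.033, -1]
```

Request:
{"name": "play_rows", "arguments": {
  "increments": [
    [[-0.04, 0.003, 0, 0, -1], [-0.08, 0.003, 0, 0, -1], [-0.11, 0.003, 0, 0, -1], [-0.14, 0.003, 0, 0, -1], [-0.157, 0.009, 0, 0.011, -1], [-0.174, 0.015, 0, 0.022, -1], [-0.191, 0.02, 0, 0.033, -1]]
  ]
}}

```text
t: 5.85
tcp_pos: [547.8, 117.2, 47.7]
ee_rot: [-0.001, 0.285, 0.959, -0.002]
force: [-4.0, 3.8, 3.2]
gripper_width: 0.1
```

```bash
python3 -c "
from h import *
rows([pushpose(t,0,z=48) for t in (55,53,51,49,47,45,43,41)])"
```

```text
tcp [547.8 117.2  47.7] yaw 146.9 F [-4.   3.8  3.2] w 0.1 t 5.85
[-0.024, 0.007, -0.003, 0.011, -1]
[-0.041, 0.013, -0.003, 0.022, -1]
[-0.058, 0.018, -0.003, 0.033, -1]
[-0.076, 0.023, -0.003, 0.044, -1]
[-0.093, 0.027, -0.003, 0.055, -1]
[-0.111, 0.03, -0.003, 0.066, -1]
[-0.129, 0.033, -0.003, 0.077, -1]
[-0.147, 0.035, -0.003, 0.088, -1]
```

Contact now, at about 6 N against the push. On through click 1.

Request:
{"name": "play_rows", "arguments": {
  "increments": [
    [[-0.024, 0.007, 0, 0.011, -1], [-0.041, 0.013, 0, 0.022, -1], [-0.058, 0.018, 0, 0.033, -1], [-0.076, 0.023, 0, 0.044, -1], [-0.093, 0.027, 0, 0.055, -1], [-0.111, 0.03, 0, 0.066, -1], [-0.111, 0.03, 0, 0.066, -1]]
  ]
}}

```text
t: 6.55
tcp_pos: [559.0, 113.5, 47.7]
ee_rot: [-0.001, 0.383, 0.924, -0.002]
force: [-0.2, 0.3, 0.1]
gripper_width: 0.1
```

```bash
cat >> h.py <<'E'
def ang():
    """lever angle, world deg: bright-line pixels at z~98 on the lever by scene depth/colour"""
    for n in P:
        p,_=imaging.get_image(n);H=np.linalg.inv(np.c_[P[n][:,:2],P[n][:,2]*98+P[n][:,3]])
        _,d=imaging.get_image(n);c=imaging.calibration(n);R,_=cv2.Rodrigues(c["rvec"])
        v,u=np.nonzero(d);X=(np.linalg.inv(c["mtx"])@np.array([u,v,np.ones_like(u)])*d[v,u]-c["tvec"][:,None]).T@R
        r=np.hypot(*(X[:,:2]-AX).T);k=(abs(X[:,2]-98)<3)&(r>25)&(r<72);Z=X[k,:2]-AX
        print(n,"lever deg",np.degrees(np.arctan2(*np.median(Z,0)[::-1])).round(1) if len(Z) else None,len(Z))
E
python3 -c "
from h import *
ang();rows([pushpose(t,0,z=48) for t in (43,41,39,37,35,33,31,29,27,25)])"
```

```text
scene lever deg 42.9 64
side lever deg 43.1 88
tcp [558.6 113.6  47.7] yaw 135.1 F [ 0.1 -0.9 -0.5] w -0.1 t 6.75
[-0.017, 0.007, -0.003, 0.012, -1]
[-0.034, 0.013, -0.003, 0.023, -1]
[-0.051, 0.018, -0.003, 0.034, -1]
[-0.069, 0.022, -0.003, 0.045, -1]
[-0.086, 0.026, -0.003, 0.056, -1]
[-0.104, 0.03, -0.003, 0.067, -1]
[-0.122, 0.032, -0.003, 0.078, -1]
[-0.14, 0.034, -0.003, 0.089, -1]
[-0.158, 0.036, -0.003, 0.1, -1]
[-0.176, 0.037, -0.003, 0.112, -1]
```

Force fell to zero, so it snapped. My lever estimate is contaminated by finger pixels, so I'll mask those and go on to click 2.

Request:
{"name": "play_rows", "arguments": {
  "increments": [
    [[-0.017, 0.007, 0, 0.012, -1], [-0.034, 0.013, 0, 0.023, -1], [-0.051, 0.018, 0, 0.034, -1], [-0.069, 0.022, 0, 0.045, -1], [-0.086, 0.026, 0, 0.056, -1], [-0.104, 0.03, 0, 0.067, -1], [-0.122, 0.032, 0, 0.078, -1]]
  ]
}}

```text
t: 7.45
tcp_pos: [569.3, 107.6, 47.7]
ee_rot: [-0.001, 0.493, 0.87, -0.002]
force: [-2.4, 6.5, 2.4]
gripper_width: 0.3
```

```bash
sed -i 's/;Z=X\[k,:2\]-AX$/;s=sensors.get_state();T=(X-s["tcp_pos"])@Ro.from_quat(s["ee_rot"],scalar_first=True).as_matrix();k\&=~((abs(T[:,0])<13)\&(abs(T[:,1])<18));Z=X[k,:2]-AX/' h.py
python3 -c "
from h import *
ang();rows([pushpose(t,0,z=48) for t in (29,27,25,23,21,19,17,15,13)])"
```

```text
scene lever deg 29.9 54
side lever deg 28.9 50
tcp [569.3 107.6  47.8] yaw 121.1 F [-1.6  4.2  1.9] w -0.2 t 7.65
[-0.021, 0.007, -0.002, 0.012, -1]
[-0.038, 0.013, -0.002, 0.023, -1]
[-0.055, 0.018, -0.002, 0.034, -1]
[-0.072, 0.022, -0.002, 0.045, -1]
[-0.09, 0.026, -0.002, 0.056, -1]
[-0.108, 0.029, -0.002, 0.067, -1]
[-0.126, 0.032, -0.002, 0.078, -1]
[-0.143, 0.034, -0.002, 0.089, -1]
[-0.161, 0.035, -0.002, 0.101, -1]
```

Lever ≈ 30° and loading, so it is off the fourth position (33°), which confirms click 1. Continuing over the crest at 18°.

Request:
{"name": "play_rows", "arguments": {
  "increments": [
    [[-0.021, 0.007, 0, 0.012, -1], [-0.038, 0.013, 0, 0.023, -1], [-0.055, 0.018, 0, 0.034, -1], [-0.072, 0.022, 0, 0.045, -1], [-0.09, 0.026, 0, 0.056, -1], [-0.108, 0.029, 0, 0.067, -1], [-0.126, 0.032, 0, 0.078, -1], [-0.126, 0.032, 0, 0.078, -1]]
  ]
}}

```text
t: 8.45
tcp_pos: [578.7, 98.2, 47.7]
ee_rot: [-0.0, 0.594, 0.804, -0.002]
force: [-0.1, 0.2, 0.2]
gripper_width: -0.1
```

```bash
python3 -c "
from h import *
ang();rows([pushpose(t,0,z=48) for t in (13,11,9,7,5,3,1,-1,-3,-5)])"
```

```text
scene lever deg 16.4 49
side lever deg 12.1 54
tcp [578.5  98.4  47.8] yaw 107.1 F [ 0.1 -0.2 -0.5] w -0.1 t 8.65
[-0.033, 0.012, -0.002, 0.023, -1]
[-0.05, 0.017, -0.002, 0.034, -1]
[-0.068, 0.022, -0.002, 0.045, -1]
[-0.085, 0.026, -0.002, 0.056, -1]
[-0.103, 0.029, -0.002, 0.067, -1]
[-0.121, 0.032, -0.002, 0.078, -1]
[-0.139, 0.034, -0.002, 0.09, -1]
[-0.157, 0.035, -0.002, 0.101, -1]
[-0.175, 0.036, -0.002, 0.112, -1]
[-0.193, 0.036, -0.002, 0.123, -1]
```

Force is zero again. I'll advance gently to 5° to see whether it stays free, as it should if click 2 is complete.

Request:
{"name": "play_rows", "arguments": {
  "increments": [
    [[-0.033, 0.012, 0, 0.023, -1], [-0.05, 0.017, 0, 0.034, -1], [-0.068, 0.022, 0, 0.045, -1], [-0.085, 0.026, 0, 0.056, -1]]
  ]
}}

```text
t: 9.05
tcp_pos: [583.6, 91.0, 47.8]
ee_rot: [0.0, 0.663, 0.749, -0.002]
force: [0.2, -0.1, 0.2]
gripper_width: -0.2
```

```bash
python3 -c "
from h import *
ang();rows([pushpose(t,0,z=48) for t in (5,3,1,-1,-3,-5,-7,-9,-11,-13)])
o=[]
for n,(x,y) in (('scene',(255,165)),('side',(215,165))):
    p,_=imaging.get_image(n);o.append(cv2.resize(p[y:y+80,x:x+80],None,fx=5,fy=5,interpolation=cv2.INTER_CUBIC))
cv2.imwrite('pics/r3.png',np.hstack(o))"
```

```text
scene lever deg 2.6 52
side lever deg -1.2 61
tcp [583.5  91.   47.8] yaw 97.1 F [0.6 0.6 0.2] w -0.4 t 9.25
[-0.017, 0.007, -0.002, 0.012, -1]
[-0.034, 0.012, -0.002, 0.023, -1]
[-0.052, 0.017, -0.002, 0.034, -1]
[-0.069, 0.022, -0.002, 0.045, -1]
[-0.087, 0.026, -0.002, 0.056, -1]
[-0.104, 0.029, -0.002, 0.067, -1]
[-0.122, 0.032, -0.002, 0.078, -1]
[-0.14, 0.034, -0.002, 0.089, -1]
[-0.158, 0.035, -0.002, 0.101, -1]
[-0.176, 0.036, -0.002, 0.112, -1]
```

View pics/r3.png

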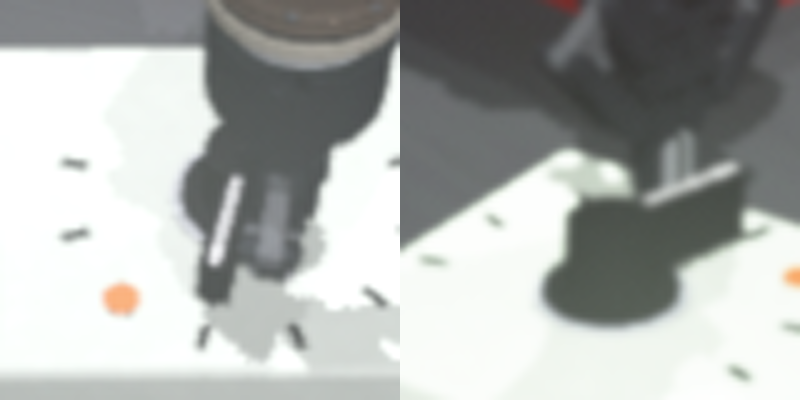

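The lever points at the fifth mark, at (205,335) in the left panel, with the finger just behind it and the orange dot next at (121,298). Now the last click: stop just past the crest at -12°.

Request:
{"name": "play_rows", "arguments": {
  "increments": [
    [[-0.034, 0.012, 0, 0.023, -1], [-0.052, 0.017, 0, 0.034, -1], [-0.069, 0.022, 0, 0.045, -1], [-0.087, 0.026, 0, 0.056, -1], [-0.104, 0.029, 0, 0.067, -1], [-0.122, 0.032, 0, 0.078, -1], [-0.14, 0.034, 0, 0.089, -1]]
  ]
}}

```text
t: 10.05
tcp_pos: [588.7, 78.2, 47.8]
ee_rot: [0.0, 0.76, 0.65, -0.002]
force: [0.8, 3.4, -0.5]
gripper_width: 0.0
```

```bash
python3 -c "
from h import *
ang();rows([pushpose(t,0,z=48) for t in (-9,-10,-11,-12,-13,-14,-15)])"
```

```text
scene lever deg -6.4 5
side lever deg -12.2 64
tcp [588.6  77.7  47.8] yaw 81.2 F [ 1.   0.9 -1.1] w -0.1 t 10.25
[-0.002, -0.0, -0.002, 0.001, -1]
[-0.01, 0.003, -0.002, 0.006, -1]
[-0.019, 0.006, -0.001, 0.012, -1]
[-0.027, 0.009, -0.001, 0.018, -1]
[-0.036, 0.012, -0.001, 0.023, -1]
[-0.045, 0.014, -0.001, 0.029, -1]
[-0.053, 0.017, -0.001, 0.034, -1]
```

Request:
{"name": "play_rows", "arguments": {
  "increments": [
    [[-0.01, 0.003, 0, 0.006, -1], [-0.019, 0.006, 0, 0.012, -1], [-0.027, 0.009, 0, 0.018, -1], [-0.036, 0.012, 0, 0.023, -1], [-0.045, 0.014, 0, 0.029, -1], [-0.045, 0.014, 0, 0.029, -1]]
  ]
}}

```text
t: 10.85
tcp_pos: [589.1, 72.8, 47.8]
ee_rot: [0.0, 0.789, 0.615, -0.003]
force: [-1.0, 0.3, -0.0]
gripper_width: 0.3
```

```bash
python3 -c "
from h import *
ang();rows([pushpose(-14,15,z=48),pushpose(-14,15,z=80)])"
```

```text
scene lever deg -12.6 1
side lever deg -17.4 68
tcp [589.1  73.   47.8] yaw 75.9 F [-0.4 -0.4  0.2] w -0.1 t 11.05
[0.152, 0.002, -0.003, -0.0, -1]
[0.151, 0.001, -0.323, -0.0, -1]
```

Free again. I'll back off, rise and check the lever.

Request:
{"name": "play_rows", "arguments": {
  "increments": [
    [[0.08, 0, 0, 0, -1], [0.15, 0, 0, 0, -1], [0.15, 0, -0.2, 0, -1], [0.15, 0, -0.5, 0, -1], [0.15, 0, -0.8, 0, -1], [0.15, 0, -0.8, 0, -1]]
  ]
}}

```text
t: 11.65
tcp_pos: [594.8, 88.7, 131.4]
ee_rot: [0.002, 0.788, 0.616, -0.0]
force: [0.2, -0.8, 0.5]
gripper_width: -0.0
```

```bash
python3 -c "
from h import *
ang();rows([[547,-93.7,95,75.9],[547,-93.7,65,75.9]])
o=[]
for n,(x,y) in (('scene',(255,165)),('side',(215,165))):
    p,_=imaging.get_image(n);o.append(cv2.resize(p[y:y+80,x:x+80],None,fx=5,fy=5,interpolation=cv2.INTER_CUBIC))
cv2.imwrite('pics/r4.png',np.hstack(o))"
```

```text
scene lever deg -12.5 59
side lever deg -18.0 64
tcp [592.6  88.1 126.8] yaw 76.0 F [ 0.8 -0.1  0.5] w 0.1 t 11.85
[-1.873, 0.0, 0.327, 0.0, -1]
[-1.871, 0.002, 0.627, 0.0, -1]
```

View pics/r4.png

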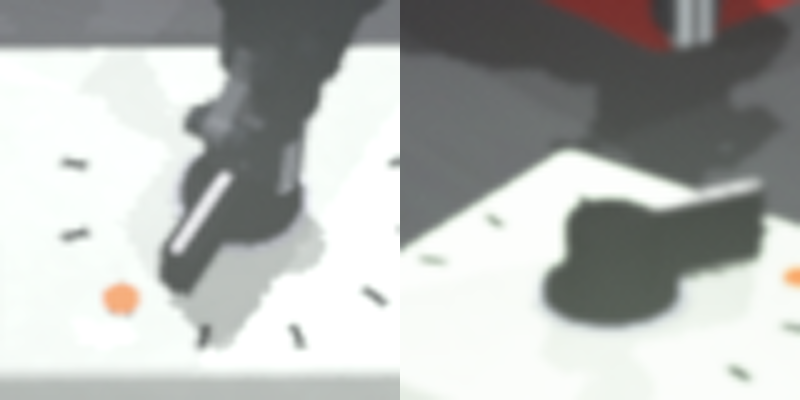

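The lever's line stands between the fifth mark and the orange dot, at about -15°. It's balanced just past the crest and hasn't snapped, so it must be nudged a few degrees more.

```bash
python3 -c "
from h import *
rows([pushpose(-14,12,z=48)]+[pushpose(-14,g,z=48) for g in (8,4,0)]+[pushpose(t,0,z=48) for t in (-15,-16,-17)])"
```

```text
tcp [592.6  87.9 126.6] yaw 75.9 F [ 1.  -0.3 -0.6] w -0.2 t 11.95
[-0.028, 0.008, 0.786, -0.0, -1]
[-0.068, 0.008, 0.787, -0.0, -1]
[-0.108, 0.008, 0.787, -0.0, -1]
[-0.148, 0.008, 0.787, -0.0, -1]
[-0.156, 0.011, 0.787, 0.005, -1]
[-0.164, 0.014, 0.787, 0.011, -1]
[-0.173, 0.017, 0.787, 0.016, -1]
```

Request:
{"name": "play_rows", "arguments": {
  "increments": [
    [[-0.028, 0.008, 0.3, 0, -1], [-0.028, 0.008, 0.6, 0, -1], [-0.028, 0.008, 0.786, 0, -1], [-0.068, 0.008, 0.787, 0, -1], [-0.108, 0.008, 0.787, 0, -1], [-0.148, 0.008, 0.787, 0, -1], [-0.156, 0.011, 0.787, 0.005, -1], [-0.164, 0.014, 0.787, 0.011, -1], [-0.173, 0.017, 0.787, 0.016, -1]]
  ]
}}

```text
t: 12.85
tcp_pos: [589.9, 70.4, 48.6]
ee_rot: [0.0, 0.804, 0.595, -0.003]
force: [-0.8, 1.5, -0.3]
gripper_width: 0.0
```

```bash
python3 -c "
from h import *
ang();rows([pushpose(t,0,z=48) for t in (-18,-19,-20,-21,-22,-23,-24)])"
```

```text
scene lever deg None 0
side lever deg -20.9 72
tcp [589.6  70.5  48.1] yaw 73.1 F [-0.3 -0.2  0.2] w 0.5 t 13.05
[-0.009, 0.004, 0.001, 0.006, -1]
[-0.017, 0.007, 0.001, 0.012, -1]
[-0.026, 0.01, 0.001, 0.017, -1]
[-0.034, 0.013, 0.001, 0.023, -1]
[-0.043, 0.015, 0.001, 0.028, -1]
[-0.052, 0.018, 0.001, 0.034, -1]
[-0.06, 0.02, 0.001, 0.039, -1]
```

Request:
{"name": "play_rows", "arguments": {
  "increments": [
    [[-0.009, 0.004, 0, 0.006, -1], [-0.017, 0.007, 0, 0.012, -1], [-0.026, 0.01, 0, 0.017, -1], [-0.034, 0.013, 0, 0.023, -1], [-0.043, 0.015, 0, 0.028, -1], [-0.043, 0.015, 0, 0.028, -1]]
  ]
}}

```text
t: 13.65
tcp_pos: [589.8, 65.8, 48.1]
ee_rot: [0.0, 0.829, 0.559, -0.003]
force: [0.3, 0.2, -0.1]
gripper_width: -0.2
```

```bash
python3 -c "
from h import *
ang();rows([pushpose(t,0,z=48) for t in (-23,-24,-25,-26,-27)])"
```

```text
scene lever deg 12.0 1
side lever deg -31.7 80
tcp [589.8  66.   48.1] yaw 68.0 F [0.6 0.4 0.7] w -0.0 t 13.85
[-0.009, 0.004, 0.001, 0.006, -1]
[-0.017, 0.007, 0.001, 0.011, -1]
[-0.026, 0.01, 0.001, 0.017, -1]
[-0.034, 0.012, 0.001, 0.022, -1]
[-0.043, 0.015, 0.001, 0.028, -1]
```

It jumped from -21 to -31.7 by the side estimate, which reads about 4° low, so the lever is near -27°. I'll back off and check.

Request:
{"name": "play_rows", "arguments": {
  "increments": [
    [[0.08, 0, 0, 0, -1], [0.15, 0, 0, 0, -1], [0.15, 0, -0.3, 0, -1], [0.2, 0, -0.6, 0, -1], [0.4, 0, -0.9, 0, -1], [0.6, 0, -0.9, 0, -1], [0.6, 0, -0.9, 0, -1]]
  ]
}}

```text
t: 14.55
tcp_pos: [613.5, 124.4, 138.1]
ee_rot: [0.0, 0.828, 0.56, -0.002]
force: [-0.1, 0.7, -1.5]
gripper_width: -0.2
```

```bash
python3 -c "
from h import *
ang();rows([[547,-93.7,137,75.9]])
o=[]
for n,(x,y) in (('scene',(255,165)),('side',(235,165))):
    p,_=imaging.get_image(n);o.append(cv2.resize(p[y:y+80,x:x+80],None,fx=5,fy=5,interpolation=cv2.INTER_CUBIC))
cv2.imwrite('pics/r5.png',np.hstack(o))"
```

```text
scene lever deg -27.5 51
side lever deg -32.6 73
tcp [612.1 121.7 136.7] yaw 68.1 F [-0.1 -0.2  0.5] w 0.0 t 14.75
[-2.242, 0.201, 0.01, -0.044, -1]
```

View pics/r5.png

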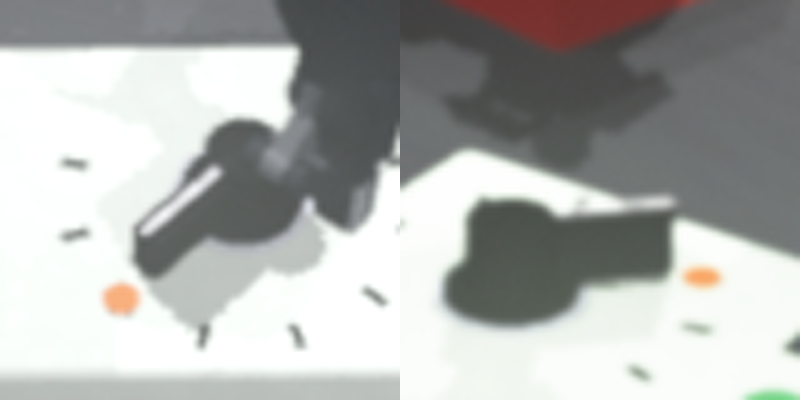

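The scene view, unobstructed, gives -27.5° against the dot's -27°, and the picture shows the lever on the orange dot, (121,298) on the left and (702,277) on the right. Now the button.

Request:
{"name": "play_rows", "arguments": {
  "increments": [
    [[-0.35, 0.03, 0, 0, -1], [-0.7, 0.06, 0, 0, -1], [-1, 0.09, 0, 0, -1], [-1, 0.09, 0, 0, -1]]
  ]
}}

```text
t: 15.25
tcp_pos: [582.2, 22.2, 137.4]
ee_rot: [-0.0, 0.83, 0.558, -0.004]
force: [0.1, 0.2, -0.2]
gripper_width: -0.2
```

Request:
{"name": "play_rows", "arguments": {
  "increments": [
    [[-0.35, 0.03, 0, 0, -1], [-0.7, 0.06, 0, 0, -1], [-1, 0.09, 0, 0, -1], [-1, 0.09, 0, 0, -1]]
  ]
}}

```text
t: 15.65
tcp_pos: [552.2, -76.3, 137.9]
ee_rot: [-0.0, 0.831, 0.557, -0.005]
force: [0.9, -0.5, -0.6]
gripper_width: -0.1
```

```bash
python3 -c "
from h import *
rows([[547,-93.7,z,68] for z in(75,58,50,46)])"
```

```text
tcp [552.2 -76.3 137.9] yaw 67.6 F [ 0.9 -0.5 -0.6] w -0.1 t 15.65
[-0.176, 0.022, 0.63, -0.002, -1]
[-0.175, 0.023, 0.8, -0.002, -1]
[-0.175, 0.024, 0.88, -0.002, -1]
[-0.174, 0.024, 0.92, -0.002, -1]
```

Request:
{"name": "play_rows", "arguments": {
  "increments": [
    [[-0.175, 0.022, 0.2, 0, -1], [-0.175, 0.022, 0.5, 0, -1], [-0.175, 0.022, 0.7, 0, -1], [-0.175, 0.022, 0.78, 0, -1], [-0.175, 0.022, 0.82, 0, -1], [-0.175, 0.022, 0.82, 0, -1]]
  ]
}}

```text
t: 16.25
tcp_pos: [547.2, -93.3, 56.1]
ee_rot: [-0.0, 0.831, 0.557, -0.005]
force: [-0.5, 0.4, -0.2]
gripper_width: -0.3
```

```bash
python3 -c "
from h import *
tipz();ang();rows([[547,-93.7,z,68] for z in(52,50,48,46)])"
```

```text
scene low z [68. 69. 70. 70. 70. 70.] tcp z 56.1 box [ 540. -107.   68.] [563. -79. 116.]
side low z [71. 71. 71. 71. 71. 72.] tcp z 56.1 box [ 532. -109.   71.] [561. -80. 116.]
scene lever deg -27.5 51
side lever deg -36.4 38
tcp [547.1 -93.7  56.6] yaw 67.6 F [-0.2  0.6 -1.1] w 0.0 t 16.55
[-0.001, -0.001, 0.046, -0.002, -1]
[-0.0, -0.001, 0.066, -0.002, -1]
[-0.0, -0.001, 0.086, -0.002, -1]
[-0.0, -0.001, 0.106, -0.002, -1]
```

Request:
{"name": "play_rows", "arguments": {
  "increments": [
    [[0, 0, 0.03, 0, -1], [0, 0, 0.05, 0, -1], [0, 0, 0.07, 0, -1], [0, 0, 0.09, 0, -1], [0, 0, 0.1, 0, -1], [0, 0, 0.1, 0, -1]]
  ]
}}

```text
t: 17.15
tcp_pos: [547.5, -93.8, 47.7]
ee_rot: [0.001, 0.831, 0.557, -0.004]
force: [-2.0, 1.3, 16.1]
gripper_width: 0.1
```

16 N upward, well above the 5 N needed, so the button is bottomed. I'll hold briefly, then lift clear.

Request:
{"name": "play_rows", "arguments": {
  "increments": [
    [[0, 0, 0.01, 0, -1], [0, 0, 0.01, 0, -1], [0, 0, -0.2, 0, -1], [0, 0, -0.5, 0, -1], [0, 0, -0.9, 0, -1], [0, 0, -0.9, 0, -1], [0, 0, -0.9, 0, -1]]
  ]
}}

```text
t: 17.85
tcp_pos: [548.0, -93.3, 137.9]
ee_rot: [0.001, 0.831, 0.557, -0.004]
force: [-0.7, -0.2, 0.7]
gripper_width: 0.3
```

```bash
python3 -c "
from h import *
ang();rows([])
o=[]
for n,(x,y,w,h) in (('scene',(160,150,240,110)),('side',(165,170,240,160))):
    p,_=imaging.get_image(n);o.append(cv2.resize(p[y:y+h,x:x+w],None,fx=2.2,fy=2.2,interpolation=cv2.INTER_CUBIC))
cv2.imwrite('pics/r6.png',np.vstack(o))"
```

```text
scene lever deg -27.2 52
side lever deg -34.0 69
tcp [547.5 -93.2 136.4] yaw 67.6 F [0.2 0.5 0.3] w 0.5 t 18.05
```

View pics/r6.png

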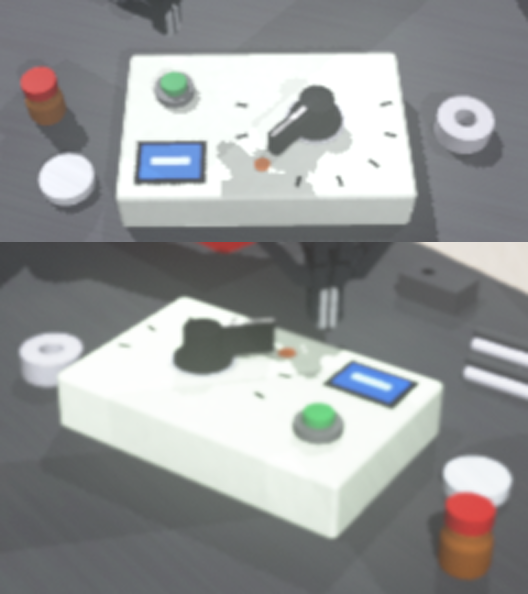

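The last picture shows the button up, at (175,85) on top and (318,415) below, the lever on the orange mark, and the ring, block and jar in place. The gripper is clear of everything.

```bash
python3 -c "
from station import ticket;print(ticket.sign_off())"
```

```text
the job is handed in; nothing more can be done
None
```

The selector is in its sixth position, the start button was pressed and released, and the job is handed in. The hand-in gives no verdict, so the checks below are my own.

**Selector:** I pushed the lever three clicks clockwise, from the third position to the sixth, with the fingers shut. My last scene measurement put it at -27.2°, against -27° for the orange dot. The side-camera estimate read -34°, a few degrees off as it had been before. I trusted the scene view and the picture, which shows the lever on the dot.

**Start button:** I pressed to 16 N, against about 5 N needed for full travel. The fingertips went down roughly 5.3 mm, past the 4.8 mm that counts as pressed. In the last picture the button looks up again.

**Ring, test block and jar:** they look untouched in that picture; I did not measure their positions again.

Two things did not go as described:
- **Fingertip height:** the tips stand about 29 mm behind the reported TCP, not 8 mm ahead. My first push passed over the lever without touching it, and I corrected this from the depth images.
- **Last click:** after my first push the lever stopped just past half-way instead of snapping on. I nudged it a few degrees more and it snapped in.

I viewed 11 pictures, against the 8 planned and the limit of 12.

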